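Set the iris lever of a light stand to the red dot and press its lamp button

ROBOT

A 6-joint arm with a two-finger parallel gripper is mounted at the origin on a cart in front of the work surface, level with it; the furniture and walls round the work are solid. World frame = base frame: x ahead of the robot, y to its left, z up, the work surface at z = 0. Lengths are in m, angles in rad, forces in N, time in s.
With the tool pointing down it reaches from about 0.35 to 0.775 m from the base axis. Payload 5.5 kg.
Tool frame: the origin (TCP) lies at the very end of the fingers, on their centre line; the grasp point (between the pads) lies 19 mm behind it; z points along the fingers, y is the line along which they close (so a half turn about z gives the same grasp; the last joint's range is limited). The gripper opens to 85 mm and grips with 20 to 120 N. Pads are 22 mm wide; open, the fingers measure 114 mm over their backs; the gripper's body (76 mm by 85 mm) begins 54 mm behind the grasp point. The pads swing forward as they close: fully open they stand 13 mm farther back than shut.
Start: joints at [-1.466, 0.313, 0.046, 1.304, 0, 1.431], TCP at [0.139, -0.558, 0.202] pointing down, gripper open.
Joint ranges: [-2.76, 2.76], [-0.86, 1.69], [-1.03, 1.26], [-2.2, 2.34], [-1.47, 1.5], [-3.14, 3.14]. Speed limits (rad/s): [2.57, 2.57, 3.14, 3.14, 3.14, 3.14].

INTERFACE

Orientations are given as a unit quaternion [w, x, y, z].
In Python, from workcell import get_state, read_camera, calibration, hand_in gives the robot as it stands.
- The arm moves only by the tool drive_tool, never from a script. Its argument "deltas" is a list that holds one entry, the list of rows, each a list of 7 numbers: the closure in counts, from 0 (fully open) to 255 (shut), then the shift along the tool's x, y, z in m, then the turn, a rotation vector about the tool's x, y, z in degrees. A call has 1 to 12 rows; each row is the pose to reach, as a shift and turn from the pose commanded when the call began, along the tool's axes at that moment; what a row does not reach only later rows make up. A row lasts 1/8 s, in which the tool goes at most 62.5 mm and 10.7 degrees, less where a joint would pass 70% of its speed; a pose out of reach is approached as far as the arm can. A call with a gripper value outside its range is refused whole. The fingers move at their own pace and stop on an object; "newtons" is the grip in N (left out, the last holds). Time passes only in rows, so rows that repeat a pose let the fingers close. It gives the time, the measured TCP pose, the force, the opening and the grip force at its end, in the units of the state.
- get_state(): the state, without advancing time (a new reading comes with each control period).
- read_camera(name): name is "scene" or "top" or "wrist"; returns (picture, depth): 480x640x3 uint8, red, green, blue; 480x640 float32, m along the optical axis (not along the pixel's ray), 0 where there is no reading.
- calibration(name): a dict with "mtx" (3x3 intrinsics, pixels), "world_from_camera" (4x4, takes a point from camera to world coordinates). Camera axes: x right, y up, looking along -z (the intrinsics and any distortion apply to the point x, -y, -z); pixel columns grow to the right and rows downward; lengths in m; the calibration is good to about 2 mm. The wrist camera is an equidistant fisheye: a pixel r from the principal point sees the ray r / f radians off the axis. A picture is of the moment at which its call begins: read the wrist's pose just before it. calibration takes no time and is no camera call; for the wrist camera it gives the pose at the moment of the call.
- hand_in(): hands the job in; it is judged then, once.
The state is a dict: "clock": time; "joint_pos": joint angles; "qvel": joint speeds; "tau": joint torques, N m; "tcp_pos": TCP position; "orientation": TCP orientation; "wrist_force": force on the tool from outside, world axes, zero at the start; "ft_torque": the same for the moment, N m; "finger_gap": finger opening in m; "grip_force": force on a finger pad.
Only numpy, scipy, OpenCV 4.12 (cv2) and the standard library are available. Lean on these libraries where they do the work, as an engineer would, in place of code of your own. Each camera call takes 0.05 s, during which the arm holds its last target. There are 200 camera calls.

TASK

Gently push the iris lever on the light stand's ring round its arc until its pointer points at the middle of the red dot on the scale, then press the white lamp button all the way down and let it go. Leave the glass dish where it lies on the stand's window, and do not disturb the vial or the amber dropper bottle beside it.

Things in the scene. Friction and masses are not known exactly. Their poses are not given: they have to be found in the camera images.
- light_stand: black round microscope light stand, fixed to the desk, 210 mm across, top face 30 mm above the desk; origin on the ring's vertical axis at desk height, z up; its scale lies on its -x side (towards the robot, up to 0.35 rad turned), a lug with the lamp button on its +y side
- ring (a joint): the dark steel ring (113 mm across, top 41 mm above the desk) with its lever, turning about the stand's axis: 0 rad when the lever points along the stand's -x, positive counter-clockwise seen from above; stops at -1.25 and 1.25; it stays where it is left and turns against light friction (about 1.2 N at the post)
- lever_post (a point): top of the lever's white upright post: 12 mm thick, 66 mm from the ring's axis, free from 44 to 86 mm above the desk
- pointer_tip (a point): tip of the white pointer at the lever's outer end, 78 mm from the ring's axis, 36.5 mm above the desk; its x axis points outward along the lever, its y axis is along the direction in which the joint grows, and both turn with the ring
- red_dot_mid (a point): top centre of the red dot, a 10 mm disc 2 mm thick fixed on the stand's scale, about 86 mm from the ring's axis; the yellow, blue and green dots beside it are other settings. The four dots lie about 25 and 50 degrees to either side of the stand's -x direction, in any order
- lamp_button_top (a point): centre of the top of the white round lamp button (28 mm across), 52 mm above the desk when up and moving down with it; it stands 10 mm proud of a grey collar 44 mm across
- lamp_button (a joint): travel of the lamp button, 0 m when up, 0.006 when fully down; springs back; takes about 5 N to press fully
- dish_mid (a point): centre of the loose clear glass dish (63 mm across, 14 mm high) lying on the stand's round window, whose top is 42 mm above the desk
- vial_mid (a point): centre of a loose upright vial with a white cap, 19 mm across, 52 mm high, right of the stand (its -y side)
- dropper_mid (a point): centre of a loose upright amber dropper bottle with a black cap, 34 mm across, 88 mm high, right of the stand (its -y side)

How it is judged:
By the outcome, as a careful person would: the job done as asked, in the order asked, and still so for the second after the job is handed in, with the robot touching nothing.
It also fails if it takes over 48 s, if anything falls off the work surface, if the arm or the gripper's body presses on something with over 40 N, if the wrist force passes 120 N, or if a joint passes its speed limit or range.

## Working session

There is one attempt and no reset: what is moved stays moved. The work goes in short steps, Python scripts to look and compute and a tool call to move; the robot and the scene stay as the last step left them, time stands still between calls to the robot, and variables do not carry over. Pictures are saved under pics/ and viewed, at most 10 in all, crops included, and the job is handed in when it is done.

Besides the shell and the picture viewer there is one more tool, called after ">>>" as name(argument=value, ...) on one line, values as JSON. drive_tool: Moves the arm, as the interface text tells. Its arguments: {"type":"object","properties":{"deltas":{"type":"array","items":{"type":"array","items":{"type":"array","items":{"type":"number"}}}},"newtons":{"type":"number"}},"required":["deltas"]}

```bash
mkdir -p pics; ls
cat > h.py <<'E'
import numpy as np, cv2
from workcell import get_state, read_camera, calibration
def snap(n,f):
    p,d=read_camera(n); cv2.imwrite(f'pics/{f}.png',p[:,:,::-1]); np.savez(f'{f}.npz',p=p,d=d); return p,d
def ray(c,u,v,z):
    K=c['mtx'];T=c['world_from_camera'];K=np.array(K);T=np.array(T)
    r=np.array([(u-K[0,2])/K[0,0],-(v-K[1,2])/K[1,1],-1.]); w=T[:3,:3]@r
    return T[:3,3]+w*(z-T[2,3])/w[2]
E
python3 - <<'E'
from h import *
np.set_printoptions(precision=4,suppress=True)
print(get_state())
for n in('top','scene'):
    snap(n,n+'0'); print(n,calibration(n))
E
```

```text
pics
{'clock': 0.0, 'joint_pos': array([-1.4656,  0.314 ,  0.045 ,  1.3036, -0.    ,  1.4312]), 'qvel': array([-0.0017,  0.0004,  0.0003, -0.0018,  0.0008,  0.0006]), 'tau': array([  0.0003, -48.063 ,  29.8532,   0.0194,  -0.0002,  -0.    ]), 'tcp_pos': array([ 0.1393, -0.5573,  0.2012]), 'orientation': array([-0.0009,  0.9925,  0.1221,  0.    ]), 'wrist_force': array([ 0.6522,  0.0312, -0.1794]), 'ft_torque': array([-0.0012,  0.0577,  0.0015]), 'grip_force': 0.0, 'finger_gap': 0.08530632281232142}
top {'mtx': array([[585.6758,   0.    , 323.341 ],
       [  0.    , 585.6758, 232.6954],
       [  0.    ,   0.    ,   1.    ]]), 'world_from_camera': array([[-0.0039,  0.9977, -0.0682,  0.474 ],
       [-1.    , -0.0038,  0.002 , -0.0219],
       [ 0.0017,  0.0682,  0.9977,  1.0044],
       [ 0.    ,  0.    ,  0.    ,  1.    ]])}
scene {'mtx': array([[557.8783,   0.    , 310.605 ],
       [  0.    , 557.8783, 231.2624],
       [  0.    ,   0.    ,   1.    ]]), 'world_from_camera': array([[ 0.5587,  0.3526, -0.7507, -0.2159],
       [-0.8294,  0.2353, -0.5068, -0.5395],
       [-0.0021,  0.9057,  0.4239,  0.5052],
       [ 0.    ,  0.    ,  0.    ,  1.    ]])}
```

View pics/top0.png

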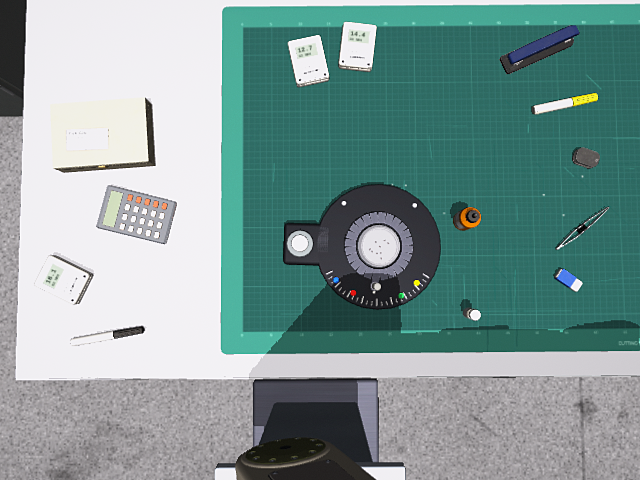

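View pics/scene0.png

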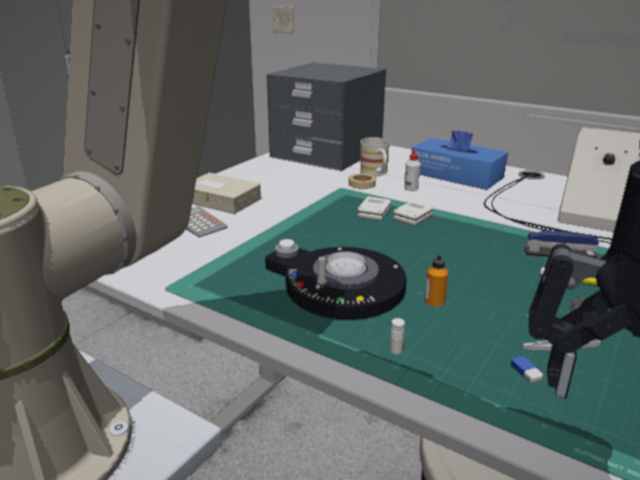

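The top view shows the ring at about (379,246), the button at (299,243), the white post at (376,287) and the dots: blue (336,281), red (352,293), green (402,296), yellow (417,283). The vial is at (474,314) and the dropper at (468,217). Next I'll measure these.

Run:
```python
from h import *
np.set_printoptions(precision=4,suppress=True)
z=np.load('top0.npz');p=z['p'];c=calibration('top')
hsv=cv2.cvtColor(p,cv2.COLOR_RGB2HSV)
def blob(lo,hi,box):
    m=cv2.inRange(hsv,np.array(lo),np.array(hi)); b=np.zeros_like(m);x0,y0,x1,y1=box;b[y0:y1,x0:x1]=m[y0:y1,x0:x1]
    n,l,s,ce=cv2.connectedComponentsWithStats(b); i=1+np.argmax(s[1:,4]); return ce[i],s[i,4]
R={}
for n,lo,hi,box,h in [('red',(0,120,80),(8,255,255),(342,283,362,303),.032),('blue',(100,120,80),(125,255,255),(326,272,346,290),.032),
 ('green',(50,120,80),(90,255,255),(394,288,410,304),.032),('yellow',(22,120,80),(35,255,255),(409,275,427,291),.032),
 ('button',(0,0,170),(180,40,255),(284,228,314,258),.052),('window/dish',(0,0,140),(180,40,255),(355,222,402,270),.042),('post',(0,0,100),(180,60,255),(366,278,386,297),.086)]:
    ce,a=blob(lo,hi,box); R[n]=ray(c,*ce,h); print(n,ce,a,R[n])
# stand outer circle from the dots: radius 86
from scipy.optimize import least_squares
P=np.array([R[k][:2] for k in('red','blue','green','yellow')])
s=least_squares(lambda q:np.hypot(*(P-q).T)-.086,R['window/dish'][:2]);print('centre',s.x,s.fun)
for q in (s.x,R['window/dish'][:2]):
    for k in R: v=R[k][:2]-q; print(k,np.hypot(*v),np.degrees(np.arctan2(v[1],v[0]))%360)
x=p[180:330,270:490];cv2.imwrite('pics/c1.png',cv2.resize(x[:,:,::-1],None,fx=3.6,fy=3.6,interpolation=cv2.INTER_CUBIC))
```

```text
red [352.7241 292.4138] 29 [ 0.4413 -0.072   0.032 ]
blue [335.5 279.5] 32 [ 0.4627 -0.0436  0.032 ]
green [400.8148 295.2963] 27 [ 0.4363 -0.1514  0.032 ]
yellow [416.5484 282.4194] 31 [ 0.4574 -0.1777  0.032 ]
button [299.4755 243.1237] 469 [0.5222 0.0151 0.052 ]
window/dish [378.4942 245.6234] 1378 [ 0.5181 -0.1144  0.042 ]
post [375.5455 286.6818] 66 [ 0.4519 -0.1049  0.086 ]
centre [ 0.5146 -0.1138] [-0.0016  0.0013  0.0009 -0.0002]
red 0.0843696653344158 150.27019791971443
blue 0.08728392008250031 126.4644971054042
green 0.08687947291003648 205.64568057651994
yellow 0.0857898535942644 228.16716498751083
button 0.12919884994341618 86.61930490047185
window/dish 0.003562602285234323 350.32969088318464
post 0.06330735150057916 171.916892546076
red 0.08772466041540285 151.0683230453791
blue 0.08988636625235107 128.03834017528405
green 0.08981008869591839 204.33168200455012
yellow 0.08773815678470694 226.19730532064412
button 0.12963752164400047 88.18458220025408
window/dish 0.0 0.0
post 0.06686865972152534 171.83234102133858
```

View pics/c1.png

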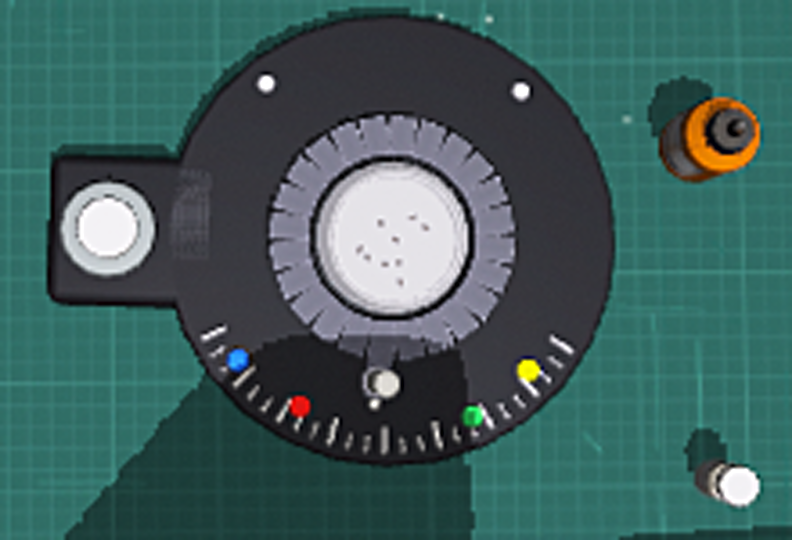

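```bash
cat >> h.py <<'E'
from scipy.spatial.transform import Rotation as Ro
def rel(pos,yaw):
    s=get_state();q=s['orientation'];R=Ro.from_quat(np.r_[q[1:],q[0]])
    T=Ro.from_matrix(np.array([[np.cos(yaw),np.sin(yaw),0],[np.sin(yaw),-np.cos(yaw),0],[0,0,-1]]))
    print('tcp',s['tcp_pos'],'yaw',np.degrees(np.arctan2(*R.as_matrix()[[1,0],0])),'t',s['clock'])
    print('shift',R.inv().apply(np.array(pos)-s['tcp_pos']).round(4),'turn',(R.inv()*T).as_rotvec(degrees=True).round(1))
E
python3 - <<'E'
from h import *
rel([.435,-.165,.17],np.radians(71))
c=calibration('top');print(ray(c,474,314,.052),ray(c,473,214,.088))
E
```

```text
tcp [ 0.13928154 -0.55733086  0.20127745] yaw 14.025874374319047 t 0.1
shift [ 0.382  -0.3089  0.0319] turn [ -0.1  -0.1 -57. ]
[ 0.4065065  -0.26662256  0.052     ] [ 0.56518488 -0.25914912  0.088     ]
```

>>> drive_tool(deltas=[[[255, 0.038, -0.031, 0.003, 0, 0, -6], [255, 0.076, -0.062, 0.006, 0, 0, -12], [255, 0.115, -0.093, 0.01, 0, 0, -18], [255, 0.153, -0.124, 0.013, 0, 0, -24], [255, 0.191, -0.154, 0.016, 0, 0, -30], [255, 0.229, -0.185, 0.019, 0, 0, -36], [255, 0.267, -0.216, 0.022, 0, 0, -42], [255, 0.306, -0.247, 0.025, 0, 0, -48], [255, 0.344, -0.278, 0.028, 0, 0, -54], [255, 0.382, -0.309, 0.032, 0, 0, -57], [255, 0.382, -0.309, 0.032, 0, 0, -57]]])

```text
clock: 1.48
tcp_pos: [0.4359, -0.1627, 0.1694]
orientation: [-0.001, 0.812, 0.583, -0.0]
wrist_force: [-1.1, -1.0, 0.1]
finger_gap: -0.0002
grip_force: 0.0
```

Run:
```python
from h import *
np.set_printoptions(precision=4,suppress=True)
c=calibration('wrist');snap('wrist','w1');print(c,get_state()['finger_gap'])
np.savez('w1c.npz',**{k:np.array(v) for k,v in c.items() if not isinstance(v,str)})
rel([.435,-.165,.06],np.radians(71))
```

```text
{'mtx': array([[371.6483,   0.    , 324.985 ],
       [  0.    , 371.6483, 236.0023],
       [  0.    ,   0.    ,   1.    ]]), 'world_from_camera': array([[ 0.9479,  0.3044,  0.0938,  0.4599],
       [-0.3185,  0.9061,  0.2783, -0.0914],
       [-0.0003, -0.2937,  0.9559,  0.3424],
       [ 0.    ,  0.    ,  0.    ,  1.    ]])} 7.959721845422763e-05
tcp [ 0.4353 -0.1641  0.1696] yaw 71.21993414879775 t 1.525
shift [-0.001   0.0002  0.1096] turn [-0.1  0.   0.2]
```

View pics/w1.png

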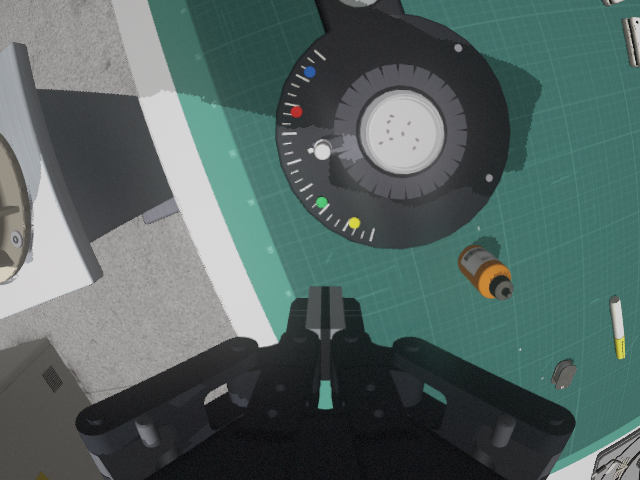

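The wrist view shows the post at (322,152), red dot at (297,112), dish at (402,131), and the shut fingers in line below the post. I'll measure from here.

```bash
cat >> h.py <<'E'
from scipy.optimize import least_squares
def fray(c,u,v,z):
    K=np.array(c['mtx']);T=np.array(c['world_from_camera']);d=np.array([u-K[0,2],v-K[1,2]]);r=np.hypot(*d)
    t=r/K[0,0];w=T[:3,:3]@np.array([np.sin(t)*d[0]/r,-np.sin(t)*d[1]/r,-np.cos(t)])
    return T[:3,3]+w*(z-T[2,3])/w[2]
def blobs(p,lo,hi,amin,amax):
    m=cv2.inRange(cv2.cvtColor(p,cv2.COLOR_RGB2HSV),np.array(lo),np.array(hi))
    n,l,s,ce=cv2.connectedComponentsWithStats(m)
    return [(ce[i],s[i,4],s[i]) for i in range(1,n) if amin<=s[i,4]<=amax]
COL={'red':((0,120,80),(8,255,255)),'blue':((100,120,80),(125,255,255)),'green':((50,150,90),(80,255,255)),'yellow':((22,120,80),(35,255,255))}
def stand(p,c,roi):
    x0,y0,x1,y1=roi;P={}
    for k,(lo,hi) in COL.items():
        b=[(a,ce) for ce,a,_ in blobs(p[y0:y1,x0:x1],lo,hi,20,300)]
        if b: P[k]=fray(c,*(max(b,key=lambda t:t[0])[1]+[x0,y0]),.032)[:2]
    return P
E
python3 - <<'E'
from h import *
np.set_printoptions(precision=4,suppress=True)
p=np.load('w1.npz')['p'];c=np.load('w1c.npz')
P=stand(p,c,(275,40,400,245));print(P)
Q=np.array(list(P.values()));s=least_squares(lambda q:np.hypot(*(Q-q).T)-.086,[.516,-.114]);o=s.x;print('centre',o,s.fun)
for k in P: print(k,np.degrees(np.arctan2(*(P[k]-o)[::-1]))%360)
b=[b for b in blobs(p[140:165,300:340],(0,0,150),(180,60,255),4,400)];print([(x[0]+[300,140],x[1],x[2][:4]) for x in b])
f=fray(c,322,152,.086)[:2];print('post',f,np.hypot(*(f-o)),np.degrees(np.arctan2(*(f-o)[::-1]))%360)
f=fray(c,403,131,.05)[:2];print('dish',f)
x=p[60:240,260:440];cv2.imwrite('pics/c2.png',cv2.resize(x[:,:,::-1],None,fx=3.3,fy=3.3,interpolation=cv2.INTER_CUBIC))
E
```

```text
{'red': array([ 0.4411, -0.0728]), 'blue': array([ 0.4621, -0.0445]), 'yellow': array([ 0.4572, -0.1782])}
centre [ 0.5151 -0.1139] [-0.0014  0.0013  0.0006]
red 150.9168547309346
blue 127.34136081364915
yellow 227.95977365753626
[(array([320.304, 150.444]), np.int32(250), array([ 8,  0, 22, 20], dtype=int32))]
post [ 0.452  -0.1082] 0.06339416098758852 174.8847224466788
dish [ 0.517  -0.1141]
```

View pics/c2.png

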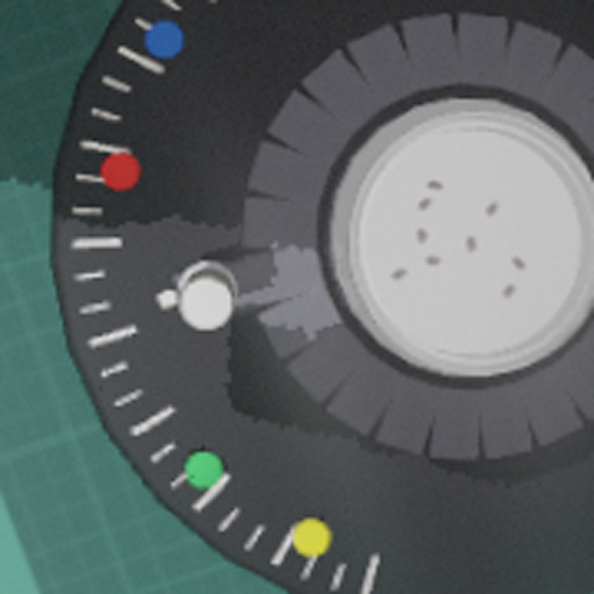

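>>> drive_tool(deltas=[[[255, 0, 0, 0.03, 0, 0, 0], [255, 0, 0, 0.06, 0, 0, 0], [255, 0, 0, 0.09, 0, 0, 0], [255, 0, 0, 0.11, 0, 0, 0], [255, 0, 0, 0.11, 0, 0, 0], [255, 0, 0, 0.11, 0, 0, 0]]])

```text
clock: 2.28
tcp_pos: [0.4352, -0.1665, 0.0608]
orientation: [0.0, 0.814, 0.58, 0.0]
wrist_force: [0.0, 0.2, 0.6]
finger_gap: -0.0002
grip_force: 0.0
```

The pointer tip is at about (309,151) in the wrist frame, at roughly 173°, and the red dot is at roughly 151°. I'll approach, start a slow push short of the dot, then look.

>>> drive_tool(deltas=[[[255, 0.012, -0.003, 0.002, 0, 0, 0], [255, 0.024, -0.006, 0.003, 0, 0, 0], [255, 0.034, -0.006, 0.003, 0, 0, 0], [255, 0.039, -0.006, 0.003, 0, 0, 0], [255, 0.043, -0.006, 0.003, 0, 0, 0], [255, 0.046, -0.006, 0.003, 0, 0, 0], [255, 0.049, -0.006, 0.003, 0, 0, 0], [255, 0.052, -0.006, 0.003, 0, 0, 0], [255, 0.055, -0.006, 0.003, 0, 0, 0], [255, 0.058, -0.006, 0.003, 0, 0, 0], [255, 0.06, -0.006, 0.003, 0, 0, 0], [255, 0.06, -0.006, 0.003, 0, 0, 0]]])

```text
clock: 3.78
tcp_pos: [0.4489, -0.1067, 0.0571]
orientation: [0.0, 0.814, 0.581, -0.0]
wrist_force: [-0.0, -0.3, 0.3]
finger_gap: 0.0
grip_force: 0.0
```

Run:
```python
from h import *
np.set_printoptions(precision=4,suppress=True)
c=calibration('wrist');p,_=snap('wrist','w2');print(get_state()['wrist_force'])
np.savez('w2c.npz',**{k:np.array(v) for k,v in c.items() if not isinstance(v,str)})
x=p[100:300,220:480];cv2.imwrite('pics/c3.png',cv2.resize(x[:,:,::-1],None,fx=3,fy=3,interpolation=cv2.INTER_CUBIC))
```

```text
[-0.533  -0.115   0.1571]
```

View pics/c3.png

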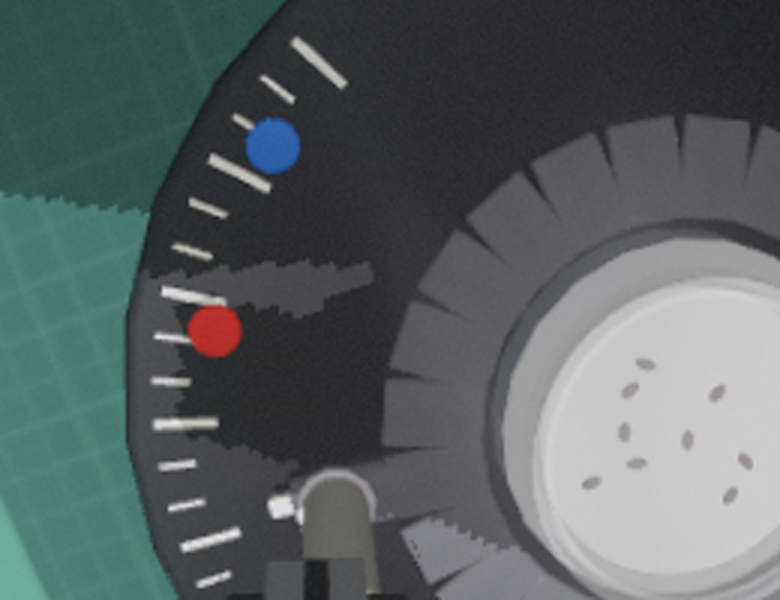

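The pointer tip is at c3 (270,508), which is wrist pixel (310,269). The red dot is at c3 (214,330), or (291,210). The fingers are about to touch the post or already do.

```bash
cat >> h.py <<'E'
def report(p,c,tip,roi):
    P=stand(p,c,roi);o=np.array([.5155,-.114])
    a=lambda v:np.degrees(np.arctan2(*(v-o)[::-1]))%360
    for k in P: print(k,P[k],np.hypot(*(P[k]-o)),a(P[k]))
    t=fray(c,*tip,.0365)[:2];print('tip',t,np.hypot(*(t-o)),a(t))
    s=get_state();print('tcp',s['tcp_pos'],'force',s['wrist_force'],'t',s['clock'])
E
python3 - <<'E'
from h import *
np.set_printoptions(precision=4,suppress=True)
report(np.load('w2.npz')['p'],np.load('w2c.npz'),(311,269),(270,120,340,230))
print('w1:');report(np.load('w1.npz')['p'],np.load('w1c.npz'),(309,150.6),(275,40,400,245))
E
```

```text
red [ 0.441  -0.0729] 0.0851191563373675 151.11984625315299
blue [ 0.4621 -0.0446] 0.08761982864009275 127.57096615625723
tip [ 0.4403 -0.1076] 0.07549214633933533 175.1231341892983
tcp [ 0.4489 -0.1068  0.0571] force [-0.533  -0.115   0.1571] t 3.825
w1:
red [ 0.4411 -0.0728] 0.08502986865364662 150.97995343276622
blue [ 0.4621 -0.0445] 0.08766421664259975 127.4987518406091
yellow [ 0.4572 -0.1782] 0.08673135695597357 227.72416867219027
tip [ 0.4407 -0.107 ] 0.07508432070272106 174.6273685355748
tcp [ 0.4489 -0.1068  0.0571] force [-0.533  -0.115   0.1571] t 3.825
```

```bash
cat >> h.py <<'E'
def proj(c,X):
    K=np.array(c['mtx']);T=np.linalg.inv(np.array(c['world_from_camera']));v=T[:3,:3]@X+T[:3,3]
    t=np.arctan2(np.hypot(v[0],v[1]),-v[2]);d=np.array([v[0],-v[1]])/np.hypot(v[0],v[1]);return d*t*K[0,0]+np.array([K[0,2],K[1,2]]),-v[2]
E
python3 - <<'E'
from h import *
np.set_printoptions(precision=4,suppress=True)
z=np.load('w2.npz');c=np.load('w2c.npz');d=z['d']
print(c['world_from_camera'])
for n,X in dict(tcp=[.4489,-.1068,.0571],posttop=[.4498,-.108,.086],postbase=[.4498,-.108,.044]).items(): print(n,proj(c,np.array(X)))
for v in range(262,330,4): print(v,d[v,[320,325,332,338]])
cv2.imwrite('pics/c4.png',cv2.resize(z['p'][200:400,230:430,::-1],None,fx=3,fy=3,interpolation=cv2.INTER_CUBIC))
E
```

```text
[[ 0.9462  0.3095  0.0945  0.4731]
 [-0.3236  0.9042  0.2788 -0.0353]
 [ 0.0009 -0.2944  0.9557  0.23  ]
 [ 0.      0.      0.      1.    ]]
tcp (array([325.1069, 277.9128]), np.float64(0.1874632382562844))
posttop (array([328.029 , 306.0637]), np.float64(0.16009313274326764))
postbase (array([327.3731, 269.6542]), np.float64(0.20023237484891007))
262 [0.1985 0.194  0.1921 0.1942]
266 [0.198  0.1907 0.1882 0.1907]
270 [0.199  0.1848 0.1821 0.1842]
274 [0.2014 0.1804 0.1779 0.1795]
278 [0.2159 0.1748 0.1737 0.1743]
282 [0.2172 0.1712 0.169  0.1706]
286 [0.1521 0.1513 0.1525 0.1513]
290 [0.1461 0.1466 0.147  0.1476]
294 [0.1439 0.1447 0.1454 0.1436]
298 [0.1409 0.141  0.1407 0.1403]
302 [0.137  0.1378 0.1383 0.1365]
306 [0.1349 0.135  0.1336 0.1342]
310 [0.1313 0.1309 0.1321 0.1321]
314 [0.1284 0.1296 0.128  0.1291]
318 [0.1268 0.1258 0.1265 0.1257]
322 [0.1239 0.1237 0.1234 0.1236]
326 [0.1213 0.12   0.1211 0.1215]
```

View pics/c4.png

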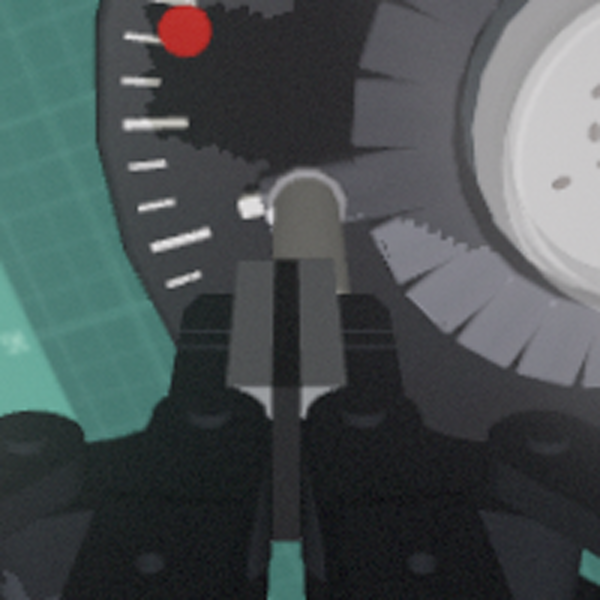

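In this view the fingertip edge is at (325,286), and its depth puts it at z≈0.09, above the post, although the TCP reads 0.057. I'll check from the side with the scene camera.

Run:
```python
from h import *
np.set_printoptions(precision=4,suppress=True)
p,d=snap('scene','s1');c=calibration('scene')
x=p[150:350,230:450];cv2.imwrite('pics/c5.png',cv2.resize(x[:,:,::-1],None,fx=3,fy=3,interpolation=cv2.INTER_CUBIC))
K=c['mtx'];T=c['world_from_camera'];print(get_state())
for X in ([.4489,-.1068,.0571],[.4498,-.108,.086],[.4498,-.108,.044]):
    v=np.linalg.inv(T)@np.r_[X,1];print(K[0,0]*v[0]/-v[2]+K[0,2],-K[1,1]*v[1]/-v[2]+K[1,2])
```

```text
{'clock': 3.875, 'joint_pos': array([-0.4078,  0.1967, -0.4846,  0.8894, -0.0001,  1.4941]), 'qvel': array([-0.    , -0.0001, -0.0004, -0.0003, -0.0007,  0.0006]), 'tau': array([  0.0588, -37.2805,  25.7501,   0.0029,   0.0026,   0.0014]), 'tcp_pos': array([ 0.4489, -0.1069,  0.0571]), 'orientation': array([ 0.0001,  0.814 ,  0.5809, -0.    ]), 'wrist_force': array([1.2955, 0.9514, 0.3937]), 'ft_torque': array([ 0.0463, -0.0136,  0.0011]), 'grip_force': 0.0, 'finger_gap': -2.0123516414102738e-05}
318.9102981951752 274.0170392161874
319.91812098129697 258.28095987529485
319.79048530788424 280.9753463367803
```

View pics/c5.png

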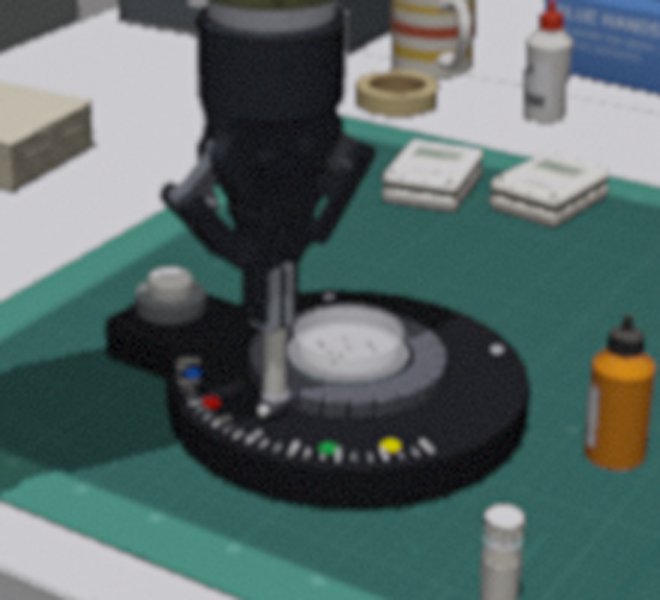

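Run:
```python
from h import *
np.set_printoptions(precision=3,suppress=True)
d=np.load('s1.npz')['d'];c=calibration('scene');K=c['mtx'];T=c['world_from_camera']
for u in (316,320,324,327):
    for v in range(238,276,4):
        z=d[v,u];X=T@np.array([(u-K[0,2])/K[0,0]*z,-(v-K[1,2])/K[1,1]*z,-z,1]);print(u,v,X[:3])
z=np.load('w2.npz');c=np.load('w2c.npz');K=c['mtx'];T=c['world_from_camera'];d=z['d']
print('wrist')
for u,v in [(325,260),(325,270),(325,280),(316,284),(316,288),(325,290),(334,290),(325,310),(325,325),(316,340),(350,265),(391,246),(300,310),(350,310)]:
    e=np.array([u-K[0,2],-(v-K[1,2])]);r=np.hypot(*e)+1e-9;X=T@np.r_[e/r*np.tan(r/K[0,0])*d[v,u],-d[v,u],1];print(u,v,X[:3])
```

```text
316 238 [ 0.434 -0.111  0.129]
316 242 [ 0.438 -0.108  0.12 ]
316 246 [ 0.434 -0.111  0.115]
316 250 [ 0.437 -0.109  0.106]
316 254 [ 0.436 -0.109  0.1  ]
316 258 [ 0.435 -0.11   0.093]
316 262 [ 0.506 -0.064  0.041]
316 266 [ 0.496 -0.07   0.039]
316 270 [ 0.481 -0.08   0.041]
316 274 [ 0.471 -0.087  0.04 ]
320 238 [ 0.438 -0.115  0.129]
320 242 [ 0.44  -0.114  0.121]
320 246 [ 0.44  -0.114  0.114]
320 250 [ 0.441 -0.114  0.106]
320 254 [ 0.439 -0.115  0.1  ]
320 258 [ 0.44  -0.115  0.093]
320 262 [ 0.449 -0.109  0.08 ]
320 266 [ 0.448 -0.11   0.073]
320 270 [ 0.447 -0.11   0.066]
320 274 [ 0.447 -0.11   0.059]
324 238 [ 0.451 -0.114  0.123]
324 242 [ 0.446 -0.118  0.119]
324 246 [ 0.449 -0.116  0.111]
324 250 [ 0.447 -0.117  0.105]
324 254 [ 0.449 -0.116  0.097]
324 258 [ 0.446 -0.118  0.091]
324 262 [ 0.453 -0.114  0.08 ]
324 266 [ 0.454 -0.113  0.072]
324 270 [ 0.452 -0.114  0.065]
324 274 [ 0.452 -0.115  0.058]
327 238 [ 0.456 -0.117  0.122]
327 242 [ 0.454 -0.119  0.116]
327 246 [ 0.455 -0.118  0.109]
327 250 [ 0.451 -0.12   0.104]
327 254 [ 0.453 -0.119  0.096]
327 258 [ 0.529 -0.071  0.041]
327 262 [ 0.521 -0.077  0.038]
327 266 [ 0.503 -0.088  0.042]
327 270 [ 0.493 -0.095  0.041]
327 274 [ 0.481 -0.102  0.041]
wrist
325 260 [ 0.451 -0.102  0.045]
325 270 [ 0.45  -0.102  0.058]
325 280 [ 0.451 -0.102  0.071]
316 284 [ 0.439 -0.12   0.031]
316 288 [ 0.449 -0.095  0.093]
325 290 [ 0.453 -0.096  0.096]
334 290 [ 0.456 -0.097  0.096]
325 310 [ 0.453 -0.096  0.113]
325 325 [ 0.453 -0.096  0.123]
316 340 [ 0.45  -0.095  0.132]
350 265 [ 0.462 -0.11   0.041]
391 246 [ 0.486 -0.106  0.043]
300 310 [ 0.442 -0.097  0.103]
350 310 [ 0.46  -0.103  0.104]
```

Both cameras agree that the finger ends are at z≈0.090, about 33 mm above the reported TCP, and directly over the post, so nothing was touched. I'll back off, lower by a further 32 mm to put the real tip at about 58 mm, and carry the 33 mm offset from here on.

>>> drive_tool(deltas=[[[255, -0.018, 0, 0, 0, 0, 0], [255, -0.035, 0, 0, 0, 0, 0], [255, -0.035, 0, 0, 0, 0, 0], [255, -0.035, 0, 0.01, 0, 0, 0], [255, -0.035, 0, 0.02, 0, 0, 0], [255, -0.035, 0, 0.028, 0, 0, 0], [255, -0.035, 0, 0.032, 0, 0, 0], [255, -0.035, 0, 0.032, 0, 0, 0]]])

```text
clock: 4.88
tcp_pos: [0.4373, -0.1397, 0.0247]
orientation: [-0.0, 0.814, 0.581, -0.0]
wrist_force: [0.2, 0.6, -0.7]
finger_gap: 0.0002
grip_force: 0.0
```

>>> drive_tool(deltas=[[[255, 0.008, 0, 0, 0, 0, 0], [255, 0.013, 0, 0, 0, 0, 0], [255, 0.016, 0, 0, 0, 0, 0], [255, 0.019, 0, 0, 0, 0, 0], [255, 0.022, 0, 0, 0, 0, 0], [255, 0.025, 0, 0, 0, 0, 0], [255, 0.028, 0, 0, 0, 0, 0], [255, 0.031, 0, 0, 0, 0, 0], [255, 0.034, 0, 0, 0, 0, 0], [255, 0.036, 0, 0, 0, 0, 0], [255, 0.036, 0, 0, 0, 0, 0]]])

```text
clock: 6.25
tcp_pos: [0.4498, -0.1057, 0.0252]
orientation: [0.0, 0.814, 0.581, 0.0]
wrist_force: [0.1, 0.4, 1.1]
finger_gap: 0.0001
grip_force: 0.0
```

Run:
```python
from h import *
np.set_printoptions(precision=4,suppress=True)
c=calibration('wrist');p,_=snap('wrist','w3')
np.savez('w3c.npz',**{k:np.array(v) for k,v in c.items() if not isinstance(v,str)})
print(stand(p,c,(220,100,400,285)),get_state()['wrist_force'],get_state()['tcp_pos'])
x=p[130:290,220:420];cv2.imwrite('pics/c6.png',cv2.resize(x[:,:,::-1],None,fx=3.5,fy=3.5,interpolation=cv2.INTER_CUBIC))
# pointer candidates: bright pixels back-projected to z=.0365, radius 69..80 from the axis
m=cv2.inRange(cv2.cvtColor(p,cv2.COLOR_RGB2HSV),np.array((0,0,110)),np.array((180,60,255)))
o=np.array([.5155,-.114])
for v,u in np.argwhere(m[100:285,220:400])+[100,220]:
    f=fray(c,u,v,.0365)[:2]-o;r=np.hypot(*f);a=np.degrees(np.arctan2(f[1],f[0]))%360
    if .0725<r<.0785 and 140<a<180: print(u,v,round(r,4),round(a,1),p[v,u])
```

```text
{} [ 0.4191 -0.3241 -0.6086] [ 0.4499 -0.1058  0.0253]
303 249 0.0753 156.6 [119 117 112]
304 249 0.0749 156.6 [117 115 110]
305 249 0.0744 156.5 [116 115 110]
306 249 0.074 156.5 [116 115 109]
307 249 0.0735 156.5 [117 115 112]
308 249 0.073 156.5 [117 115 111]
309 249 0.0726 156.4 [117 117 111]
303 250 0.0753 157.0 [163 162 156]
304 250 0.0749 156.9 [164 163 157]
305 250 0.0744 156.9 [161 158 153]
306 250 0.0739 156.9 [156 154 148]
307 250 0.0735 156.9 [155 155 149]
308 250 0.073 156.8 [152 150 145]
309 250 0.0726 156.8 [148 147 141]
302 251 0.0758 157.4 [162 162 155]
303 251 0.0753 157.3 [185 183 178]
304 251 0.0748 157.3 [188 186 180]
305 251 0.0744 157.3 [188 186 179]
306 251 0.0739 157.3 [186 184 177]
307 251 0.0734 157.2 [184 183 176]
308 251 0.073 157.2 [182 181 175]
309 251 0.0725 157.2 [182 181 175]
302 252 0.0757 157.7 [176 176 169]
303 252 0.0753 157.7 [196 194 189]
304 252 0.0748 157.7 [199 198 192]
305 252 0.0743 157.7 [199 198 191]
306 252 0.0739 157.6 [198 198 191]
307 252 0.0734 157.6 [198 196 190]
308 252 0.073 157.6 [199 198 192]
302 253 0.0757 158.1 [180 178 172]

[... 454 characters left out ...]

302 255 0.0757 158.8 [182 181 174]
303 255 0.0752 158.8 [195 193 187]
304 255 0.0748 158.8 [196 195 188]
305 255 0.0743 158.8 [197 195 189]
306 255 0.0738 158.8 [198 196 190]
307 255 0.0734 158.8 [198 197 190]
308 255 0.0729 158.8 [198 197 190]
302 256 0.0757 159.2 [171 171 163]
303 256 0.0752 159.2 [191 189 182]
304 256 0.0748 159.2 [191 189 183]
305 256 0.0743 159.2 [191 190 183]
306 256 0.0738 159.2 [193 191 185]
307 256 0.0734 159.2 [194 193 186]
308 256 0.0729 159.1 [196 194 187]
303 257 0.0752 159.6 [167 166 159]
304 257 0.0747 159.6 [171 169 163]
305 257 0.0743 159.6 [173 172 165]
306 257 0.0738 159.6 [173 172 165]
307 257 0.0734 159.5 [178 177 171]
308 257 0.0729 159.5 [179 179 172]
```

View pics/c6.png

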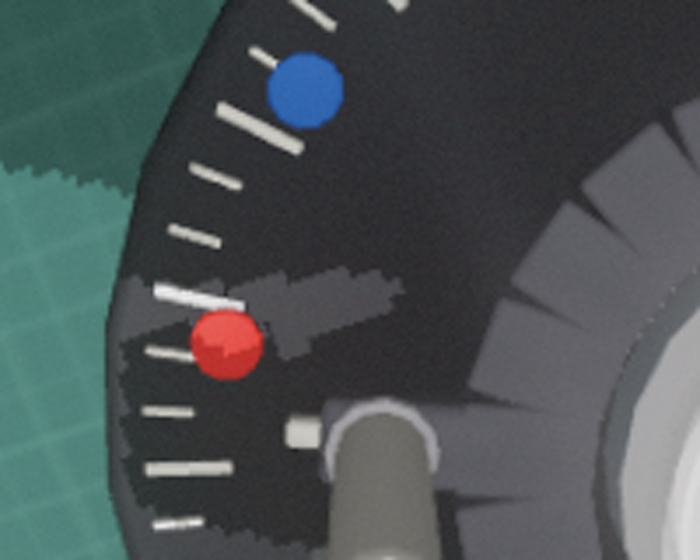

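The pointer is at (305,253), 158.2°, and the red dot is at (285,229). About 7° remains, which is roughly 8 mm at the post.

>>> drive_tool(deltas=[[[255, 0.002, 0, 0, 0, 0, 0], [255, 0.004, 0, 0, 0, 0, 0], [255, 0.006, 0, 0, 0, 0, 0], [255, 0.0075, 0, 0, 0, 0, 0], [255, 0.0075, 0, 0, 0, 0, 0], [255, 0.0075, 0, 0, 0, 0, 0]]])

```text
clock: 7.05
tcp_pos: [0.4514, -0.0985, 0.025]
orientation: [-0.0, 0.814, 0.581, -0.0]
wrist_force: [-0.6, 0.3, 0.4]
finger_gap: -0.0004
grip_force: 0.1
```

```bash
cat > m.py <<'E'
from h import *
np.set_printoptions(precision=4,suppress=True)
def meas(p,c,o=np.array([.5155,-.114])):
    hsv=cv2.cvtColor(p,cv2.COLOR_RGB2HSV);pol=lambda u,v,z:(lambda f:(np.hypot(*f),np.degrees(np.arctan2(f[1],f[0]))%360))(fray(c,u,v,z)[:2]-o)
    red=[b for b in blobs(p[:300],(0,120,70),(8,255,255),60,900) if .08<pol(*b[0],.032)[0]<.092]
    for b in red: print('red',b[0],b[1],pol(*b[0],.032))
    m=cv2.inRange(hsv,np.array((0,0,110)),np.array((180,60,255)))
    q=[(u,v,*pol(u,v,.0365)) for v,u in np.argwhere(m[60:300,200:420])+[60,200]]
    q=np.array([t for t in q if .0725<t[2]<.0785 and 135<t[3]<180]);print('tip',len(q),q.mean(0),q[:,3].min(),q[:,3].max())
E
python3 - <<'E'
from m import *
print('w3');meas(np.load('w3.npz')['p'],np.load('w3c.npz'))
c=calibration('wrist');p,_=snap('wrist','w4');meas(p,c);s=get_state();print(s['tcp_pos'],s['wrist_force'])
E
```

```text
w3
red [284.1766 227.9731] 334 (np.float64(0.08529709002662351), np.float64(151.1620148266803))
tip 67 [305.8657 255.6119   0.0741 159.1095] 156.42057943535474 176.92691055378907
red [286.2922 243.1386] 332 (np.float64(0.08524830101621421), np.float64(151.19744068723094))
tip 67 [308.8507 251.       0.0742 151.5301] 149.82957305449142 153.3041253023401
[ 0.4514 -0.0985  0.025 ] [-0.3683 -0.2279  0.1336]
```

The pointer is at 151.5° against 151.2° for the red dot, about 0.4 mm off. I'll retreat backwards from the post and up, then move to the button.

>>> drive_tool(deltas=[[[255, -0.01, 0, 0, 0, 0, 0], [255, -0.03, 0, 0, 0, 0, 0], [255, -0.03, 0, -0.03, 0, 0, 0], [255, -0.03, 0, -0.08, 0, 0, 0], [255, -0.03, 0, -0.1, 0, 0, 0], [255, -0.03, 0, -0.1, 0, 0, 0]]])

```text
clock: 7.85
tcp_pos: [0.4429, -0.1282, 0.1265]
orientation: [0.002, 0.814, 0.581, 0.001]
wrist_force: [0.8, -0.0, 0.1]
finger_gap: -0.0002
grip_force: 0.0
```

Run:
```python
from m import *
c=calibration('wrist');p,_=snap('wrist','w5');meas(p,c)
for b in blobs(p[:300],(0,0,190),(180,40,255),150,3000):
    X=fray(c,*b[0],.052);
    if np.hypot(*(X[:2]-[.522,.015]))<.03: print('button',b[0],b[1],X)
rel([.522,.015,.06],np.radians(71))
```

```text
red [296.7047 157.8322] 149 (np.float64(0.08529474156263252), np.float64(151.07955026204718))
tip 34 [311.3824 161.0588   0.0744 151.161 ] 149.44626923797765 152.86825805300913
button [376.4551   2.9401] 167 [0.5276 0.0127 0.052 ]
tcp [ 0.442  -0.1276  0.1251] yaw 71.0006038424586 t 7.9
shift [0.1609 0.0292 0.0651] turn [0.1 0.  0. ]
```

The pointer now reads within 0.1° of the red dot. Moving over the button.

>>> drive_tool(deltas=[[[255, 0.04, 0.008, 0, 0, 0, 0], [255, 0.08, 0.015, 0, 0, 0, 0], [255, 0.12, 0.022, 0.02, 0, 0, 0], [255, 0.161, 0.029, 0.045, 0, 0, 0], [255, 0.161, 0.029, 0.065, 0, 0, 0], [255, 0.161, 0.029, 0.065, 0, 0, 0]]])

```text
clock: 8.65
tcp_pos: [0.5186, 0.0163, 0.0567]
orientation: [-0.002, 0.814, 0.581, -0.003]
wrist_force: [-0.4, -0.8, -0.3]
finger_gap: -0.0001
grip_force: 0.0
```

Run:
```python
from m import *
c=calibration('wrist');p,d=snap('wrist','w6');s=get_state();print(s['tcp_pos'],s['wrist_force'])
cv2.imwrite('pics/c7.png',p[180:420,200:460,::-1].repeat(2,0).repeat(2,1))
print(proj(c,np.array([.522,.015,.052])),proj(c,s['tcp_pos']+[0,0,.033]))
```

```text
[0.5197 0.0158 0.0582] [-0.5294 -0.0004 -0.0705]
(array([332.2172, 274.4653]), np.float64(0.1920090767909718)) (array([327.5182, 310.6877]), np.float64(0.15460882889906882))
```

View pics/c7.png

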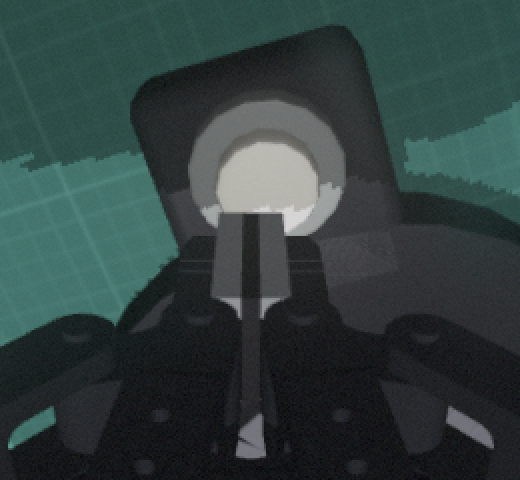

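The button is centred at about (334,276), with the fingers lined up over it. I'll press slowly and watch the force.

>>> drive_tool(deltas=[[[255, 0.002, 0.002, 0.015, 0, 0, 0], [255, 0.002, 0.002, 0.03, 0, 0, 0], [255, 0.002, 0.002, 0.036, 0, 0, 0], [255, 0.002, 0.002, 0.04, 0, 0, 0], [255, 0.002, 0.002, 0.043, 0, 0, 0], [255, 0.002, 0.002, 0.045, 0, 0, 0], [255, 0.002, 0.002, 0.045, 0, 0, 0], [255, 0.002, 0.002, 0.045, 0, 0, 0]]])

```text
clock: 9.7
tcp_pos: [0.5238, 0.0167, 0.0167]
orientation: [0.0, 0.814, 0.581, -0.0]
wrist_force: [-7.0, -2.2, 13.9]
finger_gap: -0.0002
grip_force: 7.3
```

```bash
cat >> m.py <<'E'
def pts(c,d,uv):
    K=np.array(c['mtx']);T=np.array(c['world_from_camera']);o=[]
    for u,v in uv:
        e=np.array([u-K[0,2],-(v-K[1,2])]);r=np.hypot(*e)+1e-9;o.append((T@np.r_[e/r*np.tan(r/K[0,0])*d[v,u],-d[v,u],1])[:3])
    return np.array(o)
E
python3 - <<'E'
from m import *
c=calibration('wrist');p,d=snap('wrist','w7');s=get_state();print(s['tcp_pos'],s['wrist_force'])
uv=[(u,v) for v in range(215,330,2) for u in range(290,380,2)];P=pts(c,d,uv)
r=np.hypot(P[:,0]-.522,P[:,1]-.015)
# histogram of heights in front of fingers, within the button/collar
for lo,hi in((0,.014),(.015,.022)):
    z=P[(r>=lo)&(r<hi)][:,2]; print(lo,np.histogram(z,bins=np.arange(.028,.1,.002)))
print('tip',pts(c,d,[(320,284),(320,287),(320,290),(330,287),(330,290)]))
E
```

```text
[0.5238 0.0167 0.0167] [-7.7501 -0.6265 14.3125]
0 (array([ 0,  0,  0,  0,  0,  0,  1, 19, 58, 53,  0,  6,  7, 14, 22, 26, 22,
       23, 24, 27, 22, 29, 30, 22, 31, 11, 16, 20, 12,  0,  0,  0,  0,  0,
        0]), array([0.028, 0.03 , 0.032, 0.034, 0.036, 0.038, 0.04 , 0.042, 0.044,
       0.046, 0.048, 0.05 , 0.052, 0.054, 0.056, 0.058, 0.06 , 0.062,
       0.064, 0.066, 0.068, 0.07 , 0.072, 0.074, 0.076, 0.078, 0.08 ,
       0.082, 0.084, 0.086, 0.088, 0.09 , 0.092, 0.094, 0.096, 0.098]))
0.015 (array([  2,  34,  10,  16,  21,  19,  52, 384,  22,   0,   0,   0,   1,
         3,   4,   5,   7,   6,   7,  10,   4,  13,   4,   6,   7,   3,
         3,   3,   2,  15,   0,   0,   0,   0,   0]), array([0.028, 0.03 , 0.032, 0.034, 0.036, 0.038, 0.04 , 0.042, 0.044,
       0.046, 0.048, 0.05 , 0.052, 0.054, 0.056, 0.058, 0.06 , 0.062,
       0.064, 0.066, 0.068, 0.07 , 0.072, 0.074, 0.076, 0.078, 0.08 ,
       0.082, 0.084, 0.086, 0.088, 0.09 , 0.092, 0.094, 0.096, 0.098]))
tip [[0.5249 0.0269 0.0463]
 [0.5252 0.0276 0.0509]
 [0.5253 0.0279 0.0546]
 [0.5291 0.0265 0.0514]
 [0.5293 0.0271 0.0556]]
```

The button top now reads about 0.046, down from 0.052, with 14 N on it, so it is fully pressed. Releasing and moving clear.

>>> drive_tool(deltas=[[[255, 0, 0, -0.004, 0, 0, 0], [255, 0, 0, -0.01, 0, 0, 0], [255, 0, 0, -0.03, 0, 0, 0], [255, 0, 0, -0.08, 0, 0, 0], [255, -0.04, 0, -0.13, 0, 0, 0], [255, -0.09, 0, -0.15, 0, 0, 0], [255, -0.12, 0, -0.15, 0, 0, 0], [255, -0.12, 0, -0.15, 0, 0, 0]]])

```text
clock: 10.75
tcp_pos: [0.4856, -0.0984, 0.1658]
orientation: [0.001, 0.815, 0.58, 0.001]
wrist_force: [-0.6, 0.5, -0.3]
finger_gap: 0.0002
grip_force: 0.0
```

Run:
```python
from m import *
c=calibration('wrist');p,d=snap('wrist','w8');s=get_state();print(s['tcp_pos'],s['wrist_force'],s['clock'])
meas(p,c)
u,v=proj(c,np.array([.522,.015,.052]))[0].astype(int);P=pts(c,d,[(u+i,v+j) for i in range(-4,5) for j in range(-4,5)]);print('button z',np.median(P,0))
# dish compared with first wrist view
for n,(pp,cc) in dict(a=(np.load('w1.npz')['p'],np.load('w1c.npz')),b=(p,c)).items():
    for b in blobs(pp,(0,0,150),(180,40,255),1500,9000):
        X=fray(cc,*b[0],.05)
        if np.hypot(*(X[:2]-[.5155,-.114]))<.03: print(n,'dish',X,b[1])
t,_=snap('top','top1')
for n,q in (('before',np.load('top0.npz')['p']),('after',t)):
  for lo,hi,box in (((5,150,100),(20,255,255),(440,190,500,245)),((0,0,170),(180,40,255),(460,300,490,330))):
    x0,y0,x1,y1=box;print(n,[(b[0]+[x0,y0],b[1]) for b in blobs(q[y0:y1,x0:x1],lo,hi,20,900)])
```

```text
[ 0.4856 -0.0973  0.1654] [ 0.6906  0.2387 -0.3544] 10.8
red [265.1275 204.    ] 102 (np.float64(0.085129690785739), np.float64(151.14341141687143))
tip 48 [277.125  217.2917   0.0739 157.9695] 150.14250894574766 166.69127278970348
button z [0.5221 0.0154 0.0533]
a dish [ 0.516  -0.1143  0.05  ] 5379
b dish [ 0.5176 -0.1126  0.05  ] 5061
before [(array([468.9545, 217.8737]), np.int32(198))]
before [(array([475.1011, 314.5843]), np.int32(89))]
after []
after [(array([472.0847, 316.2453]), np.int32(685)), (array([479.8788, 301.3939]), np.int32(33))]
```

Run:
```python
from m import *
c=calibration('wrist');p=np.load('w8.npz')['p'];o=np.array([.5155,-.114])
m=cv2.inRange(cv2.cvtColor(p,cv2.COLOR_RGB2HSV),np.array((0,0,110)),np.array((180,60,255)))
k=np.zeros_like(m)
for v,u in np.argwhere(m[150:260,230:330])+[150,230]:
    f=fray(c,u,v,.0365)[:2]-o;r=np.hypot(*f);a=np.degrees(np.arctan2(f[1],f[0]))%360
    if .0725<r<.0785 and 135<a<180:k[v,u]=255
n,l,s,ce=cv2.connectedComponentsWithStats(k)
for i in range(1,n):
    f=fray(c,*ce[i],.0365)[:2]-o;print(ce[i],s[i,4],np.hypot(*f),np.degrees(np.arctan2(f[1],f[0]))%360)
q,_=read_camera('scene');a=np.load('scene0.npz')['p']
for box in ((415,255,460,310),(385,315,410,360)):
    x0,y0,x1,y1=box;print('scene change (vial/dropper area)',np.abs(q[y0:y1,x0:x1].astype(int)-a[y0:y1,x0:x1]).mean())
```

```text
[277.5862 207.931 ] 29 0.07481947530364838 150.33200584245967
[277.8718 224.3333] 39 0.07374115947052445 161.2837846973211
scene change (vial/dropper area) 2.9983838383838384
scene change (vial/dropper area) 3.3656296296296295
```

```bash
python3 -c "
from workcell import hand_in;print(hand_in())"
```

```text
the job is handed in; nothing more can be done
None
```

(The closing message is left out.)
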